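# Flush the glue nozzles at the sole-cementing bench

## Robot

A 6-joint arm with a two-finger parallel gripper is mounted at the origin on the work surface. World frame = base frame: x ahead of the robot, y to its left, z up, the work surface at z = 0. Lengths are in m, angles in rad, forces in N, time in s.
With the tool pointing down it reaches from about 0.375 to 0.9 m from the base axis. Payload 3.1 kg.
Tool frame: the origin (TCP) lies on the front face of the gripper's body, between the roots of the fingers; the fingertips stand 70 mm ahead of it and the grasp point (between the pads) lies 51 mm ahead of it; z points along the fingers, y is the line along which they close (so a half turn about z gives the same grasp; the last joint's range is limited). The gripper opens to 87 mm and grips with 3 to 60 N. Pads are 19 mm wide; open, the fingers measure 117 mm over their backs; the gripper's body (75 mm by 190 mm) begins 51 mm behind the grasp point.
Start: joints at [1.002, 0.527, 1.433, -0, 1.181, -0.178], TCP at [0.237, 0.578, 0.292] pointing down, gripper open.
Joint ranges: [-3.08, 3.08], [-0.75, 2.2], [0.22, 2.44], [-1.43, 4.57], [0, 2.65], [-2.85, 2.85]. Speed limits (rad/s): [2.79, 2.79, 3.14, 3.14, 3.14, 3.14].

## Interface

Orientations are given as a unit quaternion [x, y, z, w].
In Python, from rig import robot, cams, ticket gives the robot as it stands. The module is installed in compiled form; this text tells all that it offers.
- The arm moves only by the shell command python3 -m crank 'ROWS' [FORCE]. ROWS is JSON, a list of rows, each a list of 7 numbers: the shift along the tool's x, y, z in cm, then the turn, a rotation vector about the tool's x, y, z in rad, then the closure, from 0 (fully open) to 1 (shut). A call has 1 to 5 rows; each row shifts and turns the commanded pose from where the row before left it, along the tool's axes as they then stand; what a row does not reach is not made up. A row lasts 1/8 s, in which the tool goes at most 62.5 mm and 10.7 degrees, less where a joint would pass 70% of its speed; a pose out of reach is approached as far as the arm can. A call is refused whole if a number of a shift passes 6.25 or a number of a turn 0.188, either way. A call with a gripper value outside its range is refused whole. The fingers move at their own pace and stop on an object; FORCE is the grip in N (left out, the last holds). Time passes only in rows, so rows that do not move let the fingers close. It gives the time, the measured TCP pose, the force, the opening and the grip force at its end, in the units of the state.
- robot.get_obs(): the state, without advancing time (a new reading comes with each control period).
- cams.camera(name): name is "scene" or "top" or "wrist"; returns the picture (384x512x3 uint8, red, green, blue); there is no depth.
- cams.camera_info(name): a dict with "intrinsics" (3x3 intrinsics, pixels), "pose" (4x4, takes a point from camera to world coordinates). Camera axes: x right, y down, z forward; pixel columns grow to the right and rows downward; lengths in m; the calibration is good to about 2 mm. A picture is of the moment at which its call begins: read the wrist's pose just before it. camera_info takes no time and is no camera call; for the wrist camera it gives the pose at the moment of the call.
- ticket.hand_in(): hands the job in; it is judged then, once.
The state is a dict: "time": time; "q": joint angles; "joint_velocities": joint speeds; "joint_torque": joint torques, N m; "position": TCP position; "tool_rot": TCP orientation; "ft_force": force on the tool from outside, world axes, zero at the start; "moment": the same for the moment, N m; "grip_width": finger opening in m; "grip_force": force on a finger pad.
Only numpy, scipy, OpenCV 4.12 (cv2) and the standard library are available. Lean on these libraries where they do the work, as an engineer would, in place of code of your own. Each camera call takes 0.05 s, during which the arm holds its last target. There are 200 camera calls.

## Task

Flush the used glue nozzles that stand on the black rubber mat: press every one of them firmly home onto a tapered spigot of the flushing unit, so that it sits down on the shoulder and stays on by friction alone. When all of them are on and let go, push the unit's pump plunger right down to its stop for a moment and let it come up again. Then pull the nozzles off and stand them all upright in the grey drip tray, and leave the other things on the bench where they are.

Things in the scene. Friction and masses are not known exactly. Their poses are not given: they have to be found in the camera images.
- nozzle_1: an aluminium glue nozzle, 62 mm high, about 50 g, round about its z axis, standing on its flange; origin: centre of its underside, z up through the tip. Flange 46 mm across, 7 mm high; above it a ribbed barrel 26 mm across up to 36 mm (grip here); then it narrows to an 8 mm tip. Open below: bore 18 mm across at the mouth, 2 mm narrower per 10 mm of height, closed 34 mm up. None if absent
- nozzle_2: an aluminium glue nozzle, 62 mm high, about 50 g, round about its z axis, standing on its flange; origin: centre of its underside, z up through the tip. Flange 46 mm across, 7 mm high; above it a ribbed barrel 26 mm across up to 36 mm (grip here); then it narrows to an 8 mm tip. Open below: bore 18 mm across at the mouth, 2 mm narrower per 10 mm of height, closed 34 mm up. None if absent
- nozzle_3: an aluminium glue nozzle, 62 mm high, about 50 g, round about its z axis, standing on its flange; origin: centre of its underside, z up through the tip. Flange 46 mm across, 7 mm high; above it a ribbed barrel 26 mm across up to 36 mm (grip here); then it narrows to an 8 mm tip. Open below: bore 18 mm across at the mouth, 2 mm narrower per 10 mm of height, closed 34 mm up. None if absent
- nozzle_4: an aluminium glue nozzle, 62 mm high, about 50 g, round about its z axis, standing on its flange; origin: centre of its underside, z up through the tip. Flange 46 mm across, 7 mm high; above it a ribbed barrel 26 mm across up to 36 mm (grip here); then it narrows to an 8 mm tip. Open below: bore 18 mm across at the mouth, 2 mm narrower per 10 mm of height, closed 34 mm up. None if absent
- spigot_1 (a point): a tapered steel spigot, one of four in a row 60 mm apart; this point lies on its axis at the level of its flat shoulder (36 mm across), 82 mm above the table. It rises 32 mm above this point, 19.6 mm across at the shoulder, 14 mm near the top, then a bevel to 9.6 mm; slotted, it springs in. Axes as the unit's
- spigot_2 (a point): a tapered steel spigot, one of four in a row 60 mm apart; this point lies on its axis at the level of its flat shoulder (36 mm across), 82 mm above the table. It rises 32 mm above this point, 19.6 mm across at the shoulder, 14 mm near the top, then a bevel to 9.6 mm; slotted, it springs in. Axes as the unit's
- spigot_3 (a point): a tapered steel spigot, one of four in a row 60 mm apart; this point lies on its axis at the level of its flat shoulder (36 mm across), 82 mm above the table. It rises 32 mm above this point, 19.6 mm across at the shoulder, 14 mm near the top, then a bevel to 9.6 mm; slotted, it springs in. Axes as the unit's
- spigot_4 (a point): a tapered steel spigot, one of four in a row 60 mm apart; this point lies on its axis at the level of its flat shoulder (36 mm across), 82 mm above the table. It rises 32 mm above this point, 19.6 mm across at the shoulder, 14 mm near the top, then a bevel to 9.6 mm; slotted, it springs in. Axes as the unit's
- flusher: the fixed flushing unit, a metal tank 190 (x) by 270 (y) by 61 mm; origin: centre of its underside, z up. Spigots 1 to 4 in a row along +y on its -x side, pump on its +x side. A nozzle just laid on a spigot stops about 7 mm above the shoulder, loose; pushed with 11 to 16 N it slides down to the shoulder, and friction then holds it against a pull of 7 to 12 N
- plunger (a joint): travel of the pump's spring plunger in m: 0 up (it returns by itself), 0.022 right down at its stop. It starts to move at about 5 N and takes about 11 N at the stop
- plunger_top (a point): the middle of the top of the plunger's round black head (50 mm across), which is pushed straight down; it stands 151 mm above the table when up and moves with the head
- mat: a fixed black rubber mat 200 by 200 by 3 mm on one side of the unit, on which the used nozzles stand at the start; origin at the centre of its underside
- tray: a fixed grey plastic drip tray 220 by 220 mm on the other side of the unit; floor 4 mm above the table, rim 10 mm high with a 4 mm wall; origin at the centre of its underside, sides along its x and y
- sole_1: a rubber outsole, red-brown, about 270 by 92 by 12 mm, lying on the table beyond the flushing unit; not part of the job
- sole_2: another outsole, 270 by 92 by 12 mm, lying on the table; not part of the job
- brush: a glue brush lying on the table in front of the robot; not part of the job
- scraper: a scraper lying on the table near the robot's right; not part of the job
- solvent: a closed white plastic bottle, 58 mm across, 150 mm high, standing; not part of the job
- gluetin: a closed glue tin, 90 mm across, 95 mm high, standing; not part of the job
- pot: a small open steel pot, 72 mm across, 60 mm high, standing; not part of the job

How it is judged:
By the outcome, as a careful person would: the job done as asked, in the order asked, and still so for the second after the job is handed in, with the robot touching nothing.
Of nozzle_1, nozzle_2, nozzle_3, nozzle_4 only 3 to 4 are there at a start; the rules pass over those that are not, and their reading is None.
At some moment in a run one of nozzle_1, nozzle_2, nozzle_3, nozzle_4 may be knocked a few centimetres aside while the robot is not near it.
It also fails if it takes over 210 s, if anything falls off the work surface, if the arm or the gripper's body presses on something with over 40 N, if the wrist force passes 120 N, or if a joint passes its speed limit or range.

## Working session

There is one attempt and no reset: what is moved stays moved. The work goes in short steps, Python scripts to look and compute and a shell command to move; the robot and the scene stay as the last step left them, time stands still between calls to the robot, and variables do not carry over. Pictures are saved under pics/ and viewed, at most 14 in all, crops included, and the job is handed in when it is done.

```bash
mkdir -p pics
cat > h.py <<'E'
import numpy as np, cv2
from rig import robot, cams, ticket
from scipy.spatial.transform import Rotation as R
def snap(n,f,crop=None,s=1):
    im=cams.camera(n)[:,:,::-1]
    cv2.imwrite('pics/full_'+f,im)
    if crop: im=im[crop[1]:crop[3],crop[0]:crop[2]]
    cv2.imwrite('pics/'+f,cv2.resize(im,None,fx=s,fy=s,interpolation=cv2.INTER_CUBIC))
def ray(n,u,v,z,info=None):
    i=info or cams.camera_info(n);K=np.array(i['intrinsics']);P=np.array(i['pose'])
    d=P[:3,:3]@np.linalg.solve(K,[u,v,1]);o=P[:3,3]
    return o+d*(z-o[2])/d[2]
def proj(n,p,info=None):
    i=info or cams.camera_info(n);K=np.array(i['intrinsics']);P=np.array(i['pose'])
    c=K@(P[:3,:3].T@(np.array(p)-P[:3,3]));return c[:2]/c[2]
def to(p,yaw=None):
    "shift in tool cm from the measured pose to world TCP p"
    o=robot.get_obs();r=R.from_quat(o['tool_rot']);return r.inv().apply(np.array(p)-o['position'])*100
E
python3 - <<'E'
from h import *
snap('top','t1.png',None,1.56)
snap('scene','s1.png',None,1.56)
o=robot.get_obs();print(o)
for n in('top','scene','wrist'):print(n,cams.camera_info(n))
E
```

```text
{'time': 0.1, 'q': array([ 1.00251526e+00,  5.28381273e-01,  1.43374307e+00,  1.70358151e-06,
        1.18138792e+00, -1.78522616e-01]), 'joint_velocities': array([ 0.0007996 , -0.00100136, -0.00163875, -0.00059087, -0.00048463,
        0.00083804]), 'joint_torque': array([-4.51093265e-04, -4.40988421e+01, -1.77149910e+01,  6.34901575e-02,
        5.33980213e-02, -2.52975599e-05]), 'position': array([0.23718613, 0.57769698, 0.29137428]), 'tool_rot': array([ 1.93648278e-01,  9.81070550e-01, -8.93378588e-04, -3.50855617e-04]), 'ft_force': array([-0.68070535, -0.40381911, -0.33753895]), 'moment': array([-0.03502912, -0.01299878, -0.0058185 ]), 'grip_force': 0.0, 'grip_width': 0.0867879733350515}
top {'intrinsics': array([[459.2932829 ,   0.        , 259.08125329],
       [  0.        , 459.2932829 , 194.15304983],
       [  0.        ,   0.        ,   1.        ]]), 'pose': array([[ 0.00550466, -0.99698758,  0.07736581,  0.46326459],
       [-0.99992622, -0.00465007,  0.01122192,  0.00766563],
       [-0.01082836, -0.07742187, -0.99693962,  1.25762371],
       [ 0.        ,  0.        ,
[... 285 characters left out ...]
.79018471, -0.48978864,  0.36839547, -0.450556  ],
       [ 0.00325002, -0.59774284, -0.80168132,  1.11883909],
       [ 0.        ,  0.        ,  0.        ,  1.        ]])}
wrist {'intrinsics': array([[304.59558683,   0.        , 255.45988437],
       [  0.        , 304.59558683, 191.29214289],
       [  0.        ,   0.        ,   1.        ]]), 'pose': array([[ 3.80276924e-01,  8.88307076e-01,  2.57487862e-01,
         1.66534212e-01],
       [ 9.24872195e-01, -3.64959035e-01, -1.06847211e-01,
         6.06019727e-01],
       [-9.40612173e-04,  2.78774893e-01, -9.60356014e-01,
         3.82807699e-01],
       [ 0.00000000e+00,  0.00000000e+00,  0.00000000e+00,
         1.00000000e+00]])}
```

View pics/t1.png

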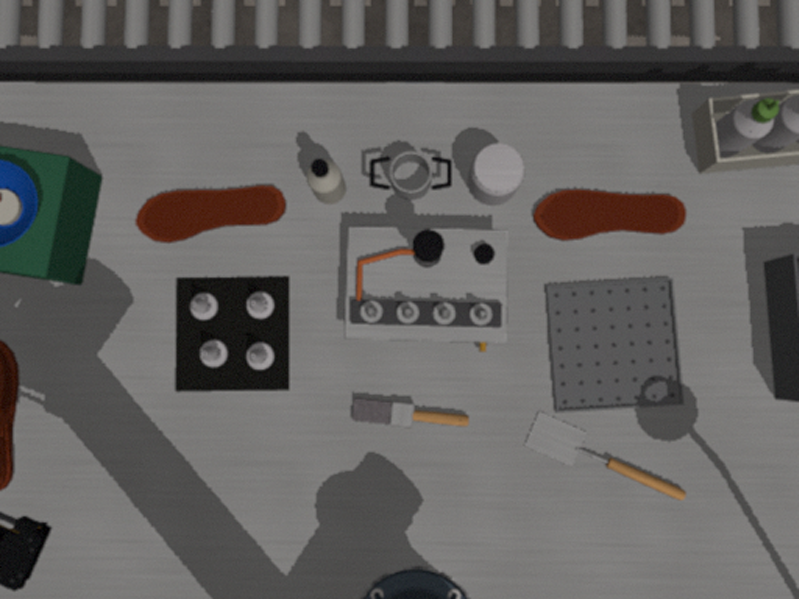

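View pics/s1.png

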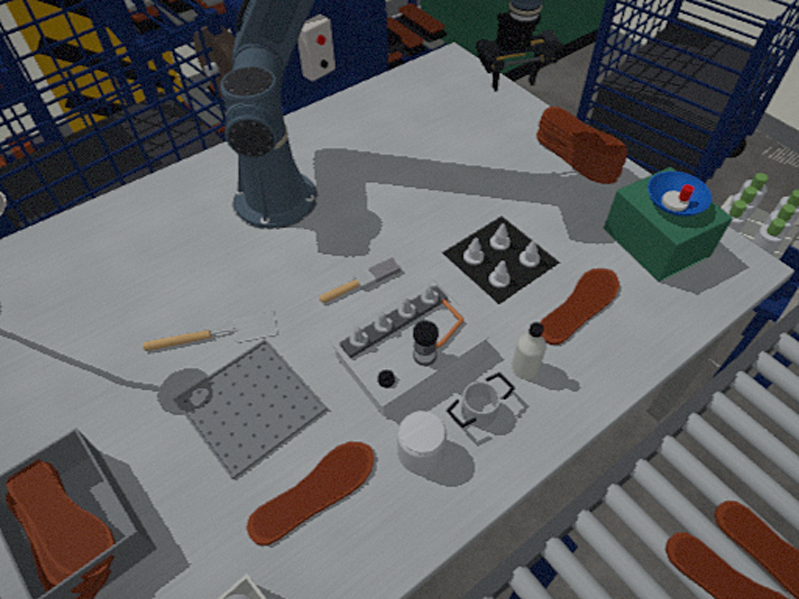

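The top picture shows four nozzles on the black mat (left, around px (205,305), (260,305), (213,352), (260,355) in the enlarged view), four spigots around (371–482, 312), the plunger at (428,245) and the tray on the right. I'll enlarge this for pixel positions.

Run:
```python
from h import *
im=cv2.imread('pics/full_t1.png')
a=cv2.resize(im[165:260,105:200],None,fx=6,fy=6,interpolation=cv2.INTER_CUBIC)[:570,:]
cv2.imwrite('pics/c1.png',cv2.resize(im[170:260,105:195],None,fx=6,fy=6,interpolation=cv2.INTER_CUBIC))
cv2.imwrite('pics/c2.png',cv2.resize(im[138:225,215:335],None,fx=6.6,fy=6.6,interpolation=cv2.INTER_CUBIC))
```

```text
(no output)
```

View pics/c1.png

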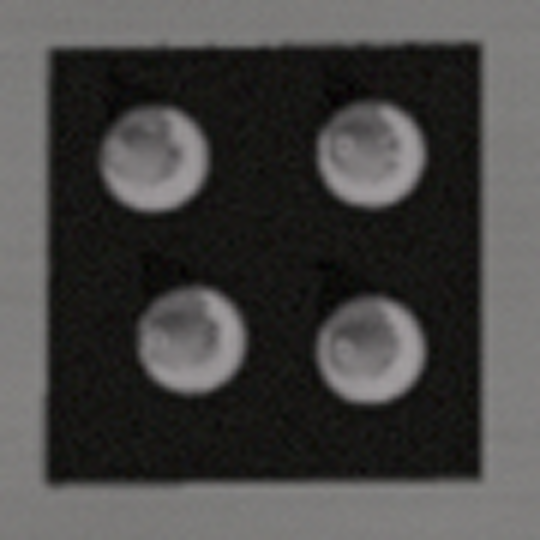

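View pics/c2.png

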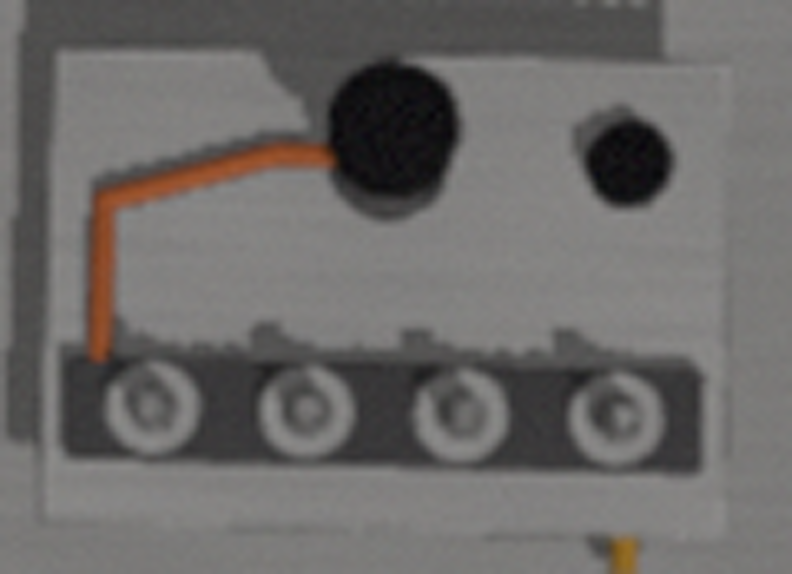

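Crop c1: flange centres at (154,158), (372,153), (192,340), (372,349). Crop c2: shoulder centres at (153,407), (307,412), (461,415), (617,418), and the plunger head at (394,127).

Run:
```python
from h import *
np.set_printoptions(precision=4,suppress=True)
I=cams.camera_info('top')
for x,y in[(154,158),(372,153),(192,340),(372,349)]:print('noz',ray('top',105+(x+.5)/6-.5,170+(y+.5)/6-.5,.010,I))
for x,y in[(153,407),(307,412),(461,415),(617,418)]:print('spi',ray('top',215+(x+.5)/6.6-.5,138+(y+.5)/6.6-.5,.082,I))
x,y=394,127;print('plu',ray('top',215+(x+.5)/6.6-.5,138+(y+.5)/6.6-.5,.151,I))
for x,y in[(547,284),(670,279),(682,402),(556,409)]:print('tray',ray('top',x/1.56,y/1.56,.01,I))
for p in[(48,48),(482,44),(482,480),(48,484)]:print('mat',ray('top',105+p[0]/6,170+p[1]/6,.003,I))
o=robot.get_obs();T=np.array(cams.camera_info('wrist')['pose']);r=R.from_quat(o['tool_rot']).as_matrix()
print('cam in tool',r.T@(T[:3,3]-o['position']),'\n',r.T@T[:3,:3], '\n',r)
```

```text
noz [0.5536 0.3737 0.01  ]
noz [0.5564 0.2743 0.01  ]
noz [0.471  0.3542 0.01  ]
noz [0.4674 0.2724 0.01  ]
spi [0.5411 0.0756 0.082 ]
spi [0.5395 0.0157 0.082 ]
spi [ 0.5386 -0.0442  0.082 ]
spi [ 0.5377 -0.1047  0.082 ]
plu [ 0.6404 -0.0163  0.151 ]
tray [ 0.5943 -0.2276  0.01  ]
tray [ 0.604  -0.4417  0.01  ]
tray [ 0.3912 -0.4574  0.01  ]
tray [ 0.3779 -0.2409  0.01  ]
mat [0.6034 0.4248 0.003 ]
mat [0.6061 0.2251 0.003 ]
mat [0.4074 0.2215 0.003 ]
mat [0.4044 0.4188 0.003 ]
cam in tool [ 0.0761 -0.0008 -0.0914] 
 [[-0.0003 -0.9603 -0.2791]
 [ 1.     -0.0006  0.0008]
 [-0.0009 -0.2791  0.9603]] 
 [[-0.925   0.38   -0.001 ]
 [ 0.38    0.925  -0.0016]
 [ 0.0003 -0.0019 -1.    ]]
```

```bash
python3 -m crank '[[0,0,0,0,0,0.17,0],[0,0,0,0,0,0.17,0],[0,0,0,0,0,0.17,0],[0,0,0,0,0,0.17,0]]'; python3 -m crank '[[0,0,0,0,0,0.17,0],[0,0,0,0,0,0.17,0],[0,0,0,0,0,0.16,0]]'; python3 -m crank '[[-3,4,0,0,0,0,0],[-3,4,0,0,0,0,0],[-3,4,0,0,0,0,0],[-3,4,0,0,0,0,0],[-3,4,0,0,0,0,0]]';python3 -m crank '[[-3,4,0,0,0,0,0],[-3,3.3,0,0,0,0,0],[-2,0,0,0,0,0,0],[0,0,0,0,0,0,0]]'
python3 - <<'E'
from h import *
np.set_printoptions(precision=4,suppress=True)
o=robot.get_obs();print(o['position'],R.from_quat(o['tool_rot']).as_matrix(),o['q'])
I=cams.camera_info('wrist')
snap('wrist','w1.png',None,1.56)
for p in[(.5536,.3737,.01),(.5564,.2743,.01),(.471,.3542,.01),(.4674,.2724,.01)]:print(proj('wrist',p,I)*1.56)
np.save('I1.npy',I,allow_pickle=True)
E
```

```text
time: 0.6
position: [0.2373, 0.5778, 0.2917]
tool_rot: [0.512, 0.859, -0.001, -0.0]
ft_force: [-0.4, 0.3, -0.2]
grip_width: 0.087
grip_force: 0.0
time: 0.98
position: [0.2373, 0.5778, 0.2917]
tool_rot: [0.709, 0.706, -0.001, 0.0]
ft_force: [-0.3, 0.7, -0.6]
grip_width: 0.0868
grip_force: 0.0
time: 1.6
position: [0.4386, 0.4271, 0.2918]
tool_rot: [0.707, 0.707, -0.0, -0.0]
ft_force: [0.5, 1.0, 0.2]
grip_width: 0.0871
grip_force: 0.0
time: 2.1
position: [0.5099, 0.3471, 0.2917]
tool_rot: [0.707, 0.707, -0.001, -0.001]
ft_force: [-0.8, 0.0, 0.2]
grip_width: 0.0871
grip_force: 0.0
[0.5099 0.3471 0.2917] [[ 0.0011  1.     -0.0026]
 [ 1.     -0.0011 -0.0007]
 [-0.0007 -0.0026 -1.    ]] [0.4166 0.5178 1.4532 0.0005 1.1733 0.4175]
[454.9916 225.8026]
[454.5717 344.3846]
[350.1928 250.5495]
[348.801  346.5664]
```

View pics/w1.png

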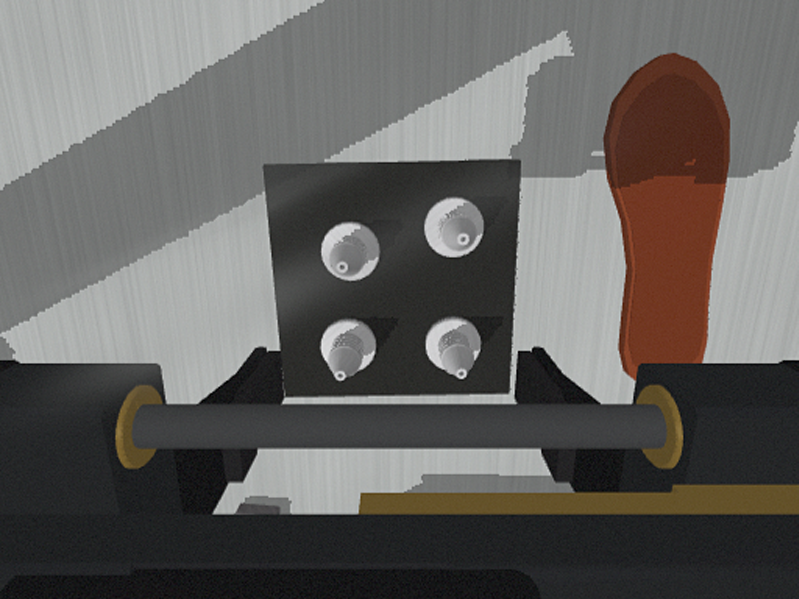

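Wrist view: flange centres at (453,227), (350,250), (348,346), (453,346), within about 1.5 mm of the estimates. I'll pick the first one at (0.5564, 0.2743).

```bash
python3 -m crank '[[-3.6,2.3,2,0,0,0,0.35],[-3.6,2.3,2,0,0,0,0.35],[0,0,5.5,0,0,0,0.35],[0,0,5,0,0,0,0.35],[0,0,0,0,0,0,0.35]]'
python3 - <<'E'
from h import *
snap('wrist','w2.png',None,1.2)
print(to([.5564,.2743,.084]), proj('wrist',[.5564,.2743,.010])*1.2)
E
```

```text
time: 2.78
position: [0.553, 0.277, 0.1434]
tool_rot: [0.706, 0.708, -0.004, -0.003]
ft_force: [-0.5, 0.6, -0.3]
grip_width: 0.0574
grip_force: 0.0
[-0.31707421  0.1557232   6.21599327] [309.15582919 248.34703774]
```

View pics/w2.png

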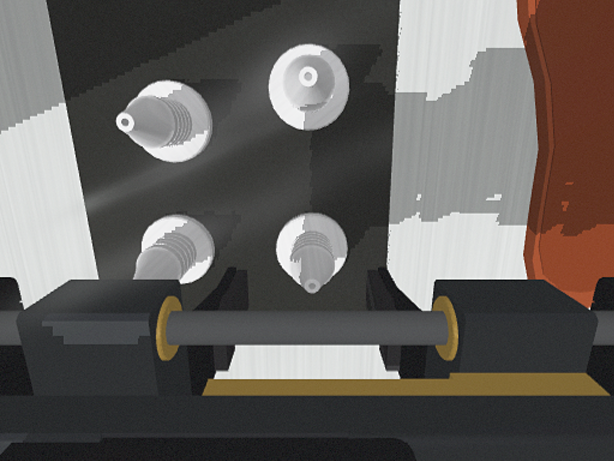

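The nozzle's flange is at (311,248), predicted (309,248), and the fingers are clear. Down and grip.

```bash
python3 -m crank '[[-0.3,0.2,3,0,0,0,0.35],[0,0,3.2,0,0,0,0.35],[0,0,0,0,0,0,0.35],[0,0,0,0,0,0,0.35]]' 40; python3 -c "
from h import *
o=robot.get_obs();print(to([.5564,.2743,.084]),R.from_quat(o['tool_rot']).as_matrix()[:,2])"; python3 -m crank '[[0,0,0,0,0,0,1],[0,0,0,0,0,0,1],[0,0,0,0,0,0,1],[0,0,0,0,0,0,1]]' 40
```

```text
time: 3.32
position: [0.5601, 0.2745, 0.0878]
tool_rot: [0.706, 0.708, 0.002, 0.001]
ft_force: [1.0, 0.4, -0.2]
grip_width: 0.0565
grip_force: 0.0
[-0.01952647 -0.37102804  0.38167714] [ 0.00427856  0.00133519 -0.99998996]
time: 3.82
position: [0.5586, 0.2734, 0.0854]
tool_rot: [0.707, 0.707, -0.0, -0.0]
ft_force: [-0.7, 1.0, 2.9]
grip_width: 0.0256
grip_force: 40.0
```

```bash
python3 -m crank '[[0,0,-4,0,0,0,1],[0,0,-6,0,0,0,1],[0,0,-6,0,0,0,1],[-6,-0.4,-1,0,0,0,1],[-6,-0.4,0,0,0,0,1]]'; python3 -m crank '[[-6,-0.4,0,0,0,0,1],[-6,-0.4,0,0,0,0,1],[-6,-0.4,0,0,0,0,1],[-6,0,0,0,0,0,1],[-1.8,0,0,0,0,0,1]]';python3 -m crank '[[0,0,0,0,0,0,1],[0,0,0,0,0,0,1],[0,0,0,0,0,0,1]]'
python3 - <<'E'
from h import *
snap('wrist','w3.png',None,1.2)
I=cams.camera_info('wrist')
for p in [(.5411,.0756,.082),(.5395,.0157,.082),(.5386,-.0442,.082)]:print(proj('wrist',p,I)*1.2)
print(to([.5377,-.1047,.25]))
E
```

```text
time: 4.45
position: [0.5514, 0.1528, 0.2571]
tool_rot: [0.706, 0.708, 0.002, 0.002]
ft_force: [0.6, -1.1, -1.7]
grip_width: 0.0258
grip_force: 40.0
time: 5.08
position: [0.5392, -0.1081, 0.2552]
tool_rot: [0.708, 0.706, -0.0, 0.001]
ft_force: [0.9, 0.4, -0.5]
grip_width: 0.0257
grip_force: 40.0
time: 5.45
position: [0.539, -0.1028, 0.2552]
tool_rot: [0.706, 0.708, 0.0, -0.0]
ft_force: [0.3, -0.2, 0.3]
grip_width: 0.0254
grip_force: 40.0
[310.59892302 -49.62392464]
[307.63182472  56.31410069]
[306.03354227 148.66349522]
[-0.17506666 -0.13755145  0.52482358]
```

View pics/w3.png

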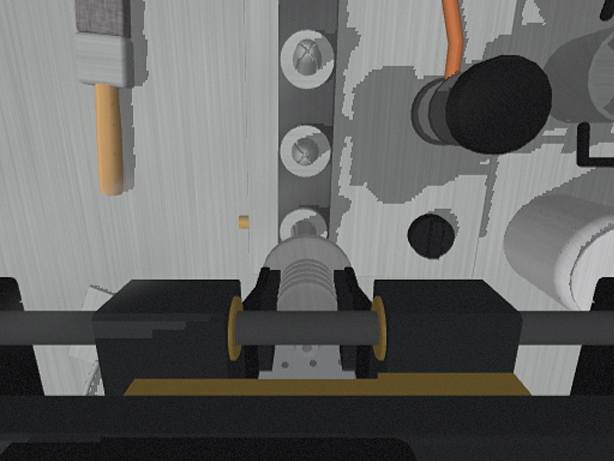

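Wrist view: visible shoulders at (306,59) and (305,150), predicted (307.6,56) and (306,149), so shift about 1 mm. Descending onto the spigot.

```bash
python3 -m crank '[[-0.3,-0.2,0,0,0,0,1],[0,0,3.5,0,0,0,1],[0,0,3.5,0,0,0,1],[0,0,0,0,0,0,1],[0,0,0,0,0,0,1]]' 55; python3 -m crank '[[0,0,0.5,0,0,0,1],[0,0,0.5,0,0,0,1],[0,0,0,0,0,0,1]]'; python3 -c "
from h import *
o=robot.get_obs();print(o['position'],o['ft_force'],o['moment'])"
```

```text
time: 6.12
position: [0.5372, -0.1074, 0.1859]
tool_rot: [0.707, 0.708, -0.0, -0.0]
ft_force: [0.2, 0.4, -0.5]
grip_width: 0.0256
grip_force: 55.1
time: 6.5
position: [0.5364, -0.1064, 0.1753]
tool_rot: [0.707, 0.707, 0.0, -0.001]
ft_force: [-0.7, 5.2, 0.6]
grip_width: 0.0254
grip_force: 55.1
[ 0.53640683 -0.10643333  0.17533618] [-0.6738504   5.1626636   0.62396548] [ 0.86129789  0.27637433 -0.01757716]
```

```bash
python3 -m crank '[[0.15,0,0,0,0,0,1],[0,0,0,0,0,0,1]]'; python3 -m crank '[[0,0,0.4,0,0,0,1],[0,0,0,0,0,0,1],[0,0,0,0,0,0,1]]'; python3 -m crank '[[0,0,0.4,0,0,0,1],[0,0,0.1,0,0,0,1],[0,0,0,0,0,0,1]]'
```

```text
time: 6.75
position: [0.5366, -0.1059, 0.1753]
tool_rot: [0.707, 0.708, -0.0, -0.0]
ft_force: [-2.3, 3.5, 1.3]
grip_width: 0.0256
grip_force: 55.1
time: 7.12
position: [0.5365, -0.1056, 0.1709]
tool_rot: [0.707, 0.707, -0.0, -0.001]
ft_force: [-2.9, 4.1, -0.5]
grip_width: 0.0254
grip_force: 55.1
time: 7.5
position: [0.5364, -0.1055, 0.1668]
tool_rot: [0.707, 0.707, -0.0, -0.001]
ft_force: [-4.8, 5.6, 7.9]
grip_width: 0.0252
grip_force: 55.1
```

```bash
python3 -m crank '[[0.1,-0.1,0.2,0,0,0,1],[0,0,0,0,0,0,1]]'; python3 -m crank '[[0.05,-0.05,0.2,0,0,0,1],[0,0,0,0,0,0,1]]'; python3 -m crank '[[0,0,0.2,0,0,0,1],[0,0,0,0,0,0,1]]'
```

```text
time: 7.75
position: [0.5363, -0.1053, 0.1655]
tool_rot: [0.707, 0.708, -0.0, 0.001]
ft_force: [-5.1, 3.6, 9.6]
grip_width: 0.0254
grip_force: 55.2
time: 8.0
position: [0.5362, -0.1052, 0.1643]
tool_rot: [0.707, 0.708, 0.0, 0.001]
ft_force: [-4.1, 3.4, 15.2]
grip_width: 0.0255
grip_force: 55.2
time: 8.25
position: [0.5362, -0.1052, 0.1643]
tool_rot: [0.707, 0.708, 0.0, 0.002]
ft_force: [-8.7, 4.1, 26.7]
grip_width: 0.0256
grip_force: 55.3
```

```bash
cat >> h.py <<'E'
def mat(im=None):
    "nozzle flange centres on the mat, from the top view"
    if im is None: im=cams.camera('top')[:,:,::-1]
    c=cv2.cvtColor(np.ascontiguousarray(im[165:265,95:205]),cv2.COLOR_BGR2GRAY)
    m=((c>60)*255).astype(np.uint8); out=[]
    for k in cv2.findContours(m,cv2.RETR_LIST,cv2.CHAIN_APPROX_NONE)[0]:
        (x,y),r=cv2.minEnclosingCircle(k)
        if 6<r<13: out.append((*np.round(ray('top',x+95,y+165,.01)[:2],4),round(r,1)))
    return sorted(set(out))
E
python3 -m crank '[[0,0,-0.3,0,0,0,1],[0,0,0,0,0,0,1]]'; python3 -m crank '[[0,0,0,0,0,0,0.35],[0,0,0,0,0,0,0.35],[0,0,0,0,0,0,0.35],[0,0,-4,0,0,0,0.35],[0,0,-5,0,0,0,0.35]]'
python3 -c "
from h import *
print(mat(cv2.imread('pics/full_t1.png')));print(mat())
print(to([.4674,.2724,.25]))"
```

```text
time: 8.5
position: [0.5362, -0.1052, 0.1644]
tool_rot: [0.707, 0.708, 0.0, 0.001]
ft_force: [-4.0, 1.8, 9.8]
grip_width: 0.0256
grip_force: 55.2
time: 9.12
position: [0.5353, -0.1047, 0.2529]
tool_rot: [0.707, 0.707, -0.001, -0.001]
ft_force: [0.8, -0.6, -0.1]
grip_width: 0.0556
grip_force: 0.0
[(np.float64(0.4668), np.float64(0.2729), 9.1), (np.float64(0.4711), np.float64(0.3543), 9.1), (np.float64(0.553), np.float64(0.373), 9.1), (np.float64(0.556), np.float64(0.2746), 9.0)]
[(np.float64(0.4671), np.float64(0.2728), 9.0), (np.float64(0.4717), np.float64(0.3544), 9.0), (np.float64(0.5537), np.float64(0.3735), 8.9)]
[37.83071469 -7.09403669  0.76842506]
```

```bash
python3 -m crank '[[5.4,-1,0,0,0,0,0.35],[5.4,-1,0,0,0,0,0.35],[5.4,-1,0,0,0,0,0.35],[5.4,-1,0,0,0,0,0.35],[5.4,-1,0,0,0,0,0.35]]'; python3 -m crank '[[5.4,-0.9,0,0,0,0,0.35],[5.4,-0.9,0,0,0,0,0.35],[0,0,6,0,0,0,0.35],[0,0,6,0,0,0,0.35],[0,0,0,0,0,0,0.35]]'; python3 -m crank '[[0,0,0,0,0,0,0.35],[0,0,0,0,0,0,0.35]]'
python3 -c "
from h import *
print(to([.467,.2726,.084])); o=robot.get_obs();print(R.from_quat(o['tool_rot']).as_matrix()[:,2])"
```

```text
time: 9.8
position: [0.4854, 0.1669, 0.2531]
tool_rot: [0.707, 0.707, 0.0, 0.0]
ft_force: [1.2, -0.7, 0.0]
grip_width: 0.0566
grip_force: 0.0
time: 10.42
position: [0.4641, 0.2724, 0.1282]
tool_rot: [0.707, 0.708, -0.006, -0.003]
ft_force: [-1.1, -0.8, -0.6]
grip_width: 0.0566
grip_force: 0.0
time: 10.68
position: [0.4692, 0.2738, 0.1363]
tool_rot: [0.707, 0.707, 0.003, 0.001]
ft_force: [0.1, 0.7, -0.1]
grip_width: 0.0567
grip_force: 0.0
[-0.12642501 -0.25215344  5.22854179]
[ 0.00622264  0.0020957  -0.99997844]
```

```bash
python3 -m crank '[[-0.1,0,2.5,0,0,0,0.35],[0,0,2.3,0,0,0,0.35],[0,0,0,0,0,0,0.35],[0,0,0,0,0,0,0.35],[0,0,0,0,0,0,0.35]]' 40; python3 -m crank '[[0,0,0,0,0,0,1],[0,0,0,0,0,0,1],[0,0,0,0,0,0,1],[0,0,0,0,0,0,1]]' 40
```

```text
time: 11.3
position: [0.4682, 0.2726, 0.0868]
tool_rot: [0.707, 0.707, 0.001, 0.001]
ft_force: [-0.7, 0.3, 0.5]
grip_width: 0.0566
grip_force: 0.0
time: 11.8
position: [0.4671, 0.2723, 0.0852]
tool_rot: [0.707, 0.707, -0.0, -0.0]
ft_force: [-0.4, 0.3, 1.1]
grip_width: 0.0262
grip_force: 40.1
```

```bash
python3 -m crank '[[0,0,-5,0,0,0,1],[0,0,-6,0,0,0,1],[0,0,-6,0,0,0,1],[-5.2,1.2,0,0,0,0,1],[-5.2,1.2,0,0,0,0,1]]' 55; python3 -m crank '[[-5.3,1.2,0,0,0,0,1],[-5.3,1.2,0,0,0,0,1],[-5.3,1.2,0,0,0,0,1],[-5.3,0.9,0,0,0,0,1],[0,0,0,0,0,0,1]]';python3 -m crank '[[0,0,0,0,0,0,1],[0,0,3.5,0,0,0,1],[0,0,3.3,0,0,0,1],[0,0,0,0,0,0,1],[0,0,0,0,0,0,1]]'; python3 -c "
from h import *
print(to([.536,-.044,.175]))"
```

```text
time: 12.42
position: [0.4916, 0.1678, 0.2564]
tool_rot: [0.706, 0.708, 0.001, 0.001]
ft_force: [-0.2, -0.0, 0.2]
grip_width: 0.0261
grip_force: 55.1
time: 13.05
position: [0.5376, -0.0474, 0.2551]
tool_rot: [0.709, 0.706, 0.0, 0.001]
ft_force: [-0.4, 0.1, 0.4]
grip_width: 0.0258
grip_force: 55.1
time: 13.68
position: [0.5365, -0.0423, 0.1872]
tool_rot: [0.706, 0.708, -0.0, -0.0]
ft_force: [1.8, -0.2, -0.0]
grip_width: 0.026
grip_force: 55.3
[-0.17151873 -0.04611186  1.21615046]
```

```bash
python3 -m crank '[[0,0,0.6,0,0,0,1],[0,0,0.6,0,0,0,1],[0,0,0,0,0,0,1],[0,0,0,0,0,0,1]]'; python3 -m crank '[[0,0,0.4,0,0,0,1],[0,0,0,0,0,0,1],[0,0,0,0,0,0,1]]'
```

```text
time: 14.18
position: [0.5371, -0.0441, 0.1752]
tool_rot: [0.707, 0.707, 0.0, 0.001]
ft_force: [1.9, -3.5, -1.9]
grip_width: 0.0257
grip_force: 55.3
time: 14.55
position: [0.5372, -0.0443, 0.1715]
tool_rot: [0.707, 0.708, 0.0, 0.001]
ft_force: [0.8, -5.6, 1.0]
grip_width: 0.0257
grip_force: 55.3
```

Spigot pulls to −y; follow it and press.

```bash
python3 -m crank '[[-0.15,0,0.4,0,0,0,1],[0,0,0,0,0,0,1]]'; python3 -m crank '[[-0.05,0,0.3,0,0,0,1],[0,0,0,0,0,0,1]]'; python3 -m crank '[[0,0,0.3,0,0,0,1],[0,0,0,0,0,0,1]]'; python3 -m crank '[[0,0,0.2,0,0,0,1],[0,0,0,0,0,0,1]]'
```

```text
time: 14.8
position: [0.5372, -0.0451, 0.1675]
tool_rot: [0.707, 0.707, 0.001, 0.001]
ft_force: [3.3, -2.5, 3.0]
grip_width: 0.0257
grip_force: 55.4
time: 15.05
position: [0.5372, -0.0452, 0.1649]
tool_rot: [0.707, 0.707, 0.001, 0.0]
ft_force: [2.3, -1.5, 6.0]
grip_width: 0.0258
grip_force: 55.4
time: 15.3
position: [0.5373, -0.0452, 0.164]
tool_rot: [0.707, 0.707, 0.001, 0.001]
ft_force: [-1.1, -0.1, 21.1]
grip_width: 0.0258
grip_force: 55.6
time: 15.55
position: [0.5373, -0.0452, 0.164]
tool_rot: [0.707, 0.707, 0.001, 0.001]
ft_force: [-4.6, 0.3, 35.0]
grip_width: 0.0259
grip_force: 55.8
```

```bash
python3 -m crank '[[0,0,-0.5,0,0,0,1],[0,0,0,0,0,0,1],[0,0,0,0,0,0,0.35],[0,0,0,0,0,0,0.35],[0,0,0,0,0,0,0.35]]'; python3 -m crank '[[0,0,-4.5,0,0,0,0.35],[0,0,-4.5,0,0,0,0.35],[0,0,0,0,0,0,0.35],[0,0,0,0,0,0,0.35]]'
python3 -c "
from h import *
print(mat(),robot.get_obs()['position'])"
```

```text
time: 16.18
position: [0.5352, -0.045, 0.1632]
tool_rot: [0.707, 0.707, -0.001, -0.002]
ft_force: [0.2, 0.6, 0.0]
grip_width: 0.0476
grip_force: 0.0
time: 16.68
position: [0.5356, -0.0453, 0.2533]
tool_rot: [0.707, 0.707, -0.001, -0.001]
ft_force: [1.0, 0.4, -0.8]
grip_width: 0.0567
grip_force: 0.0
[(np.float64(0.4713), np.float64(0.3545), 9.0), (np.float64(0.5537), np.float64(0.3735), 8.9)] [ 0.53536664 -0.04519402  0.25283304]
```

```bash
python3 -m crank '[[5.7,-0.9,0,0,0,0,0.35],[5.7,-0.9,0,0,0,0,0.35],[5.7,-0.9,0,0,0,0,0.35],[5.7,-0.9,0,0,0,0,0.35],[5.7,-0.9,0,0,0,0,0.35]]'; python3 -m crank '[[5.7,-0.9,0,0,0,0,0.35],[5.7,-1,0,0,0,0,0.35],[0,0,6,0,0,0,0.35],[0,0,6,0,0,0,0.35],[0,0,0,0,0,0,0.35]]'; python3 -m crank '[[0,0,0,0,0,0,0.35],[0,0,0,0,0,0,0.35],[0,0,0,0,0,0,0.35],[0,0,0,0,0,0,0.35]]'
python3 -c "
from h import *
print(to([.4713,.3544,.0845])); print(robot.get_obs()['position'])"
```

```text
time: 17.35
position: [0.4899, 0.2409, 0.2523]
tool_rot: [0.707, 0.707, -0.002, -0.001]
ft_force: [0.1, 0.0, 0.2]
grip_width: 0.0563
grip_force: 0.0
time: 17.98
position: [0.4674, 0.3512, 0.1273]
tool_rot: [0.707, 0.708, -0.008, -0.003]
ft_force: [-0.9, -0.3, 0.8]
grip_width: 0.057
grip_force: 0.0
time: 18.48
position: [0.4728, 0.3535, 0.136]
tool_rot: [0.707, 0.707, 0.001, 0.0]
ft_force: [0.1, -0.2, -0.9]
grip_width: 0.0564
grip_force: 0.0
[ 0.08166737 -0.16536103  5.14475192]
[0.47281668 0.35351791 0.13595066]
```

```bash
python3 -m crank '[[0.1,-0.1,2.5,0,0,0,0.35],[0,0,2.5,0,0,0,0.35],[0,0,0,0,0,0,0.35],[0,0,0,0,0,0,0.35],[0,0,0,0,0,0,0.35]]' 40; python3 -m crank '[[0,0,0,0,0,0,1],[0,0,0,0,0,0,1],[0,0,0,0,0,0,1],[0,0,0,0,0,0,1]]' 40
```

```text
time: 19.1
position: [0.4719, 0.3547, 0.0855]
tool_rot: [0.707, 0.707, 0.001, 0.0]
ft_force: [-0.7, 0.5, 0.0]
grip_width: 0.0568
grip_force: 0.0
time: 19.6
position: [0.4712, 0.3543, 0.0843]
tool_rot: [0.707, 0.707, -0.0, -0.0]
ft_force: [-1.0, -0.6, 0.3]
grip_width: 0.0268
grip_force: 40.0
```

```bash
python3 -m crank '[[0,0,-5,0,0,0,1],[0,0,-6,0,0,0,1],[0,0,-6,0,0,0,1],[-5.6,1.1,0,0,0,0,1],[-5.6,1.1,0,0,0,0,1]]' 55; python3 -m crank '[[-5.7,1.1,0,0,0,0,1],[-5.7,1.1,0,0,0,0,1],[-5.7,1.1,0,0,0,0,1],[-5.7,1.1,0,0,0,0,1],[0,0,0,0,0,0,1]]';python3 -m crank '[[0,0,0,0,0,0,1],[0,0,3.5,0,0,0,1],[0,0,3.3,0,0,0,1],[0,0,0,0,0,0,1],[0,0,0,0,0,0,1]]'; python3 -m crank '[[0,0,0,0,0,0,1],[0,0,0,0,0,0,1]]'; python3 -c "
from h import *
print(to([.537,.0148,.174]))"
```

```text
time: 20.23
position: [0.4935, 0.2418, 0.2555]
tool_rot: [0.706, 0.708, 0.001, 0.001]
ft_force: [0.9, -0.4, 0.0]
grip_width: 0.0261
grip_force: 55.0
time: 20.85
position: [0.5387, 0.0104, 0.2543]
tool_rot: [0.709, 0.705, 0.0, 0.001]
ft_force: [-0.5, 0.4, -0.7]
grip_width: 0.026
grip_force: 55.0
time: 21.48
position: [0.5372, 0.0157, 0.1869]
tool_rot: [0.706, 0.708, -0.0, -0.001]
ft_force: [0.6, 0.7, 0.1]
grip_width: 0.0261
grip_force: 55.0
time: 21.72
position: [0.5376, 0.0146, 0.1872]
tool_rot: [0.707, 0.708, 0.0, 0.0]
ft_force: [-0.4, -0.2, -0.0]
grip_width: 0.026
grip_force: 55.0
[ 0.01580556 -0.06118532  1.32047029]
```

```bash
python3 -m crank '[[0,0,0.6,0,0,0,1],[0,0,0.6,0,0,0,1],[0,0,0,0,0,0,1],[0,0,0,0,0,0,1]]'; python3 -m crank '[[0,0,0.4,0,0,0,1],[0,0,0,0,0,0,1],[0,0,0,0,0,0,1]]'
```

```text
time: 22.22
position: [0.5381, 0.0147, 0.174]
tool_rot: [0.707, 0.707, 0.001, 0.0]
ft_force: [2.4, 3.0, -3.1]
grip_width: 0.0263
grip_force: 55.0
time: 22.6
position: [0.5383, 0.0147, 0.1704]
tool_rot: [0.707, 0.707, 0.001, 0.001]
ft_force: [3.7, 3.4, 0.2]
grip_width: 0.0257
grip_force: 55.0
```

```bash
python3 -m crank '[[0.1,0.1,0.4,0,0,0,1],[0,0,0,0,0,0,1]]'; python3 -m crank '[[0,0,0.3,0,0,0,1],[0,0,0,0,0,0,1]]'; python3 -m crank '[[0,0,0.3,0,0,0,1],[0,0,0,0,0,0,1]]'; python3 -m crank '[[0,0,0.1,0,0,0,1],[0,0,0,0,0,0,1]]'
```

```text
time: 22.85
position: [0.5386, 0.0154, 0.1663]
tool_rot: [0.707, 0.708, -0.0, 0.0]
ft_force: [1.5, 2.8, 2.2]
grip_width: 0.0256
grip_force: 55.0
time: 23.1
position: [0.5386, 0.0153, 0.1637]
tool_rot: [0.707, 0.707, 0.0, 0.0]
ft_force: [0.9, 2.2, 6.0]
grip_width: 0.026
grip_force: 55.0
time: 23.35
position: [0.5386, 0.0154, 0.1631]
tool_rot: [0.707, 0.708, 0.0, 0.001]
ft_force: [-3.8, 2.7, 23.9]
grip_width: 0.026
grip_force: 55.0
time: 23.6
position: [0.5386, 0.0154, 0.1631]
tool_rot: [0.707, 0.708, 0.0, 0.001]
ft_force: [-4.8, 3.4, 29.0]
grip_width: 0.0259
grip_force: 55.0
```

```bash
python3 -m crank '[[0,0,-0.4,0,0,0,1],[0,0,0,0,0,0,1],[0,0,0,0,0,0,0.35],[0,0,0,0,0,0,0.35],[0,0,0,0,0,0,0.35]]'; python3 -m crank '[[0,0,-4.5,0,0,0,0.35],[0,0,-4.5,0,0,0,0.35],[0,0,0,0,0,0,0.35],[0,0,0,0,0,0,0.35]]'
python3 -c "
from h import *
print(mat(),robot.get_obs()['position'])"
```

```text
time: 24.22
position: [0.5377, 0.0152, 0.1625]
tool_rot: [0.707, 0.707, -0.001, -0.001]
ft_force: [0.4, 0.2, -0.1]
grip_width: 0.0482
grip_force: 0.0
time: 24.72
position: [0.5377, 0.0154, 0.2525]
tool_rot: [0.707, 0.707, -0.001, -0.001]
ft_force: [0.5, 0.3, 0.8]
grip_width: 0.0566
grip_force: 0.0
[(np.float64(0.5537), np.float64(0.3735), 8.9)] [0.53745751 0.01543478 0.25196196]
```

```bash
python3 -m crank '[[6,0.2,0,0,0,0,0.35],[6,0.2,0,0,0,0,0.35],[6,0.3,0,0,0,0,0.35],[6,0.3,0,0,0,0,0.35],[6,0.3,0,0,0,0,0.35]]'; python3 -m crank '[[5.8,0.3,0,0,0,0,0.35],[0,0,0,0,0,0,0.35],[0,0,6,0,0,0,0.35],[0,0,6,0,0,0,0.35],[0,0,0,0,0,0,0.35]]'; python3 -m crank '[[0,0,0,0,0,0,0.35],[0,0,0,0,0,0,0.35],[0,0,0,0,0,0,0.35],[0,0,0,0,0,0,0.35]]'
python3 -c "
from h import *
print(mat());print(to([.5537,.3735,.0845])); print(robot.get_obs()['position'])"
```

```text
time: 25.4
position: [0.5503, 0.3169, 0.2509]
tool_rot: [0.707, 0.707, -0.002, -0.001]
ft_force: [1.8, 0.3, -0.5]
grip_width: 0.057
grip_force: 0.0
time: 26.02
position: [0.5496, 0.37, 0.1258]
tool_rot: [0.707, 0.707, -0.008, -0.003]
ft_force: [-0.4, 0.9, 0.1]
grip_width: 0.0565
grip_force: 0.0
time: 26.52
position: [0.5547, 0.3737, 0.135]
tool_rot: [0.707, 0.707, 0.001, 0.0]
ft_force: [-0.1, 0.2, -1.1]
grip_width: 0.0569
grip_force: 0.0
[]
[-0.01668062 -0.08943724  5.0059857 ]
[0.55450467 0.37362778 0.13456149]
```

```bash
python3 -m crank '[[0,0,2.5,0,0,0,0.35],[0,0,2.3,0,0,0,0.35],[0,0,0,0,0,0,0.35],[0,0,0,0,0,0,0.35],[0,0,0,0,0,0,0.35]]' 40; python3 -m crank '[[0,0,0,0,0,0,1],[0,0,0,0,0,0,1],[0,0,0,0,0,0,1],[0,0,0,0,0,0,1]]' 40
```

```text
time: 27.2
position: [0.5549, 0.3738, 0.0865]
tool_rot: [0.707, 0.707, 0.001, 0.0]
ft_force: [0.4, -0.1, 1.4]
grip_width: 0.057
grip_force: 0.0
time: 27.7
position: [0.5541, 0.3734, 0.0853]
tool_rot: [0.707, 0.707, -0.0, -0.0]
ft_force: [-0.6, 0.2, 1.2]
grip_width: 0.0261
grip_force: 40.1
```

```bash
python3 -m crank '[[0,0,-5,0,0,0,1],[0,0,-6,0,0,0,1],[0,0,-6,0,0,0,1],[-4.9,-0.3,0,0,0,0,1],[-5,-0.3,0,0,0,0,1]]' 55; python3 -m crank '[[-5,-0.3,0,0,0,0,1],[-5,-0.3,0,0,0,0,1],[-5,-0.2,0,0,0,0,1],[-4.9,-0.1,0,0,0,0,1],[0,0,0,0,0,0,1]]';python3 -m crank '[[0,0,0,0,0,0,1],[0,0,3.5,0,0,0,1],[0,0,3.3,0,0,0,1],[0,0,0,0,0,0,1],[0,0,0,0,0,0,1]]'; python3 -m crank '[[0,0,0,0,0,0,1],[0,0,0,0,0,0,1]]'; python3 -c "
from h import *
print(to([.539,.0755,.175]))
snap('scene','s2.png',(200,130,360,290),3.7)"
```

```text
time: 28.32
position: [0.5482, 0.2739, 0.2565]
tool_rot: [0.706, 0.708, 0.001, 0.001]
ft_force: [-0.3, -0.6, -0.6]
grip_width: 0.026
grip_force: 55.1
time: 28.95
position: [0.5395, 0.0724, 0.2552]
tool_rot: [0.709, 0.706, -0.0, 0.0]
ft_force: [-0.2, -0.3, -1.1]
grip_width: 0.0263
grip_force: 55.1
time: 29.58
position: [0.5396, 0.0765, 0.1879]
tool_rot: [0.706, 0.708, 0.0, -0.0]
ft_force: [0.3, -0.5, -0.6]
grip_width: 0.026
grip_force: 55.1
time: 29.82
position: [0.5397, 0.0757, 0.1883]
tool_rot: [0.707, 0.708, 0.001, 0.001]
ft_force: [0.3, -0.5, -0.6]
grip_width: 0.0256
grip_force: 55.1
[-0.01839423 -0.07028716  1.32628907]
```

View pics/s2.png

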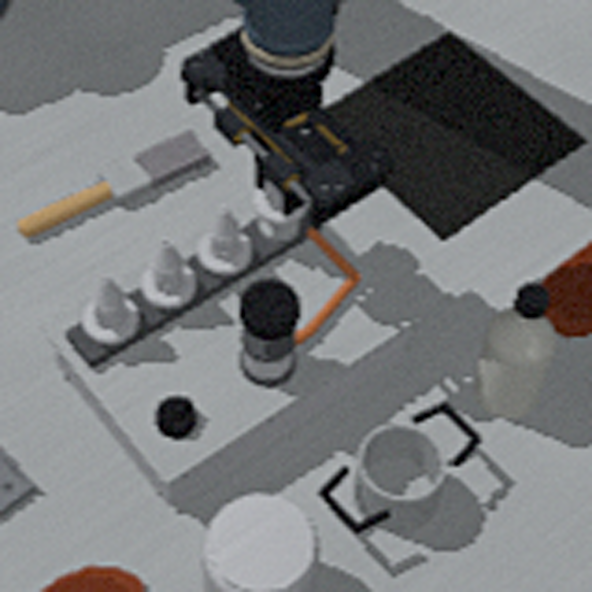

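Three nozzles stand upright on spigots at (110,312), (168,275), (225,242), and the fourth is above its spigot at (275,212). The mat is empty and the pipe is low. Now press.

```bash
python3 -m crank '[[0,0,0.6,0,0,0,1],[0,0,0.6,0,0,0,1],[0,0,0,0,0,0,1],[0,0,0,0,0,0,1]]'; python3 -m crank '[[0,0,0.4,0,0,0,1],[0,0,0,0,0,0,1],[0,0,0,0,0,0,1]]'
```

```text
time: 30.38
position: [0.5395, 0.0753, 0.1751]
tool_rot: [0.707, 0.707, -0.0, -0.0]
ft_force: [0.3, -0.1, -1.1]
grip_width: 0.0259
grip_force: 55.1
time: 30.75
position: [0.5397, 0.0753, 0.1712]
tool_rot: [0.707, 0.707, 0.0, 0.0]
ft_force: [1.5, 0.0, -0.7]
grip_width: 0.0259
grip_force: 55.1
```

```bash
python3 -m crank '[[0,0,0.4,0,0,0,1],[0,0,0,0,0,0,1]]'; python3 -m crank '[[0,0,0.3,0,0,0,1],[0,0,0,0,0,0,1]]'; python3 -m crank '[[0,0,0.3,0,0,0,1],[0,0,0,0,0,0,1]]'; python3 -m crank '[[0,0,0.1,0,0,0,1],[0,0,0,0,0,0,1]]'
```

```text
time: 31.0
position: [0.5398, 0.0753, 0.1674]
tool_rot: [0.707, 0.707, 0.0, 0.0]
ft_force: [1.5, -1.2, 1.7]
grip_width: 0.0262
grip_force: 55.2
time: 31.25
position: [0.5398, 0.0753, 0.1649]
tool_rot: [0.707, 0.708, 0.0, 0.001]
ft_force: [0.7, -0.7, 6.0]
grip_width: 0.026
grip_force: 55.2
time: 31.5
position: [0.5398, 0.0753, 0.1641]
tool_rot: [0.707, 0.708, 0.001, 0.001]
ft_force: [-3.2, -1.3, 20.6]
grip_width: 0.0258
grip_force: 55.4
time: 31.75
position: [0.5399, 0.0753, 0.1641]
tool_rot: [0.707, 0.708, 0.001, 0.001]
ft_force: [-5.4, -1.3, 26.5]
grip_width: 0.026
grip_force: 55.5
```

```bash
python3 -m crank '[[0,0,-0.4,0,0,0,1],[0,0,0,0,0,0,1],[0,0,0,0,0,0,0.35],[0,0,0,0,0,0,0.35],[0,0,0,0,0,0,0.35]]'; python3 -m crank '[[0,0,-5,0,0,0,0.35],[0,0,-5,0,0,0,0.35],[-4.6,5,0,0,0,0,1],[-4.6,5,0,0,0,0,1],[0,0,0,0,0,0,1]]' 10; python3 -m crank '[[0,0,0,0,0,0,1],[0,0,0,0,0,0,1],[0,0,0,0,0,0,1]]' 
python3 -c "
from h import *
snap('scene','s3.png',(200,130,360,290),3.7)
print(to([.6397,-.0163,.225]),robot.get_obs()['position'])"
```

```text
time: 32.38
position: [0.5388, 0.0756, 0.1636]
tool_rot: [0.707, 0.707, -0.001, -0.001]
ft_force: [-0.0, 0.3, -0.4]
grip_width: 0.0482
grip_force: 0.0
time: 33.0
position: [0.6347, -0.0126, 0.2639]
tool_rot: [0.708, 0.706, 0.001, 0.002]
ft_force: [-0.5, 1.3, -0.2]
grip_width: 0.0344
grip_force: 0.0
time: 33.38
position: [0.6307, -0.008, 0.2642]
tool_rot: [0.706, 0.708, -0.0, -0.0]
ft_force: [0.7, 0.4, 0.4]
grip_width: 0.0052
grip_force: 0.0
[-0.81750433  0.88069956  3.93372272] [ 0.63089462 -0.00815105  0.264343  ]
```

View pics/s3.png

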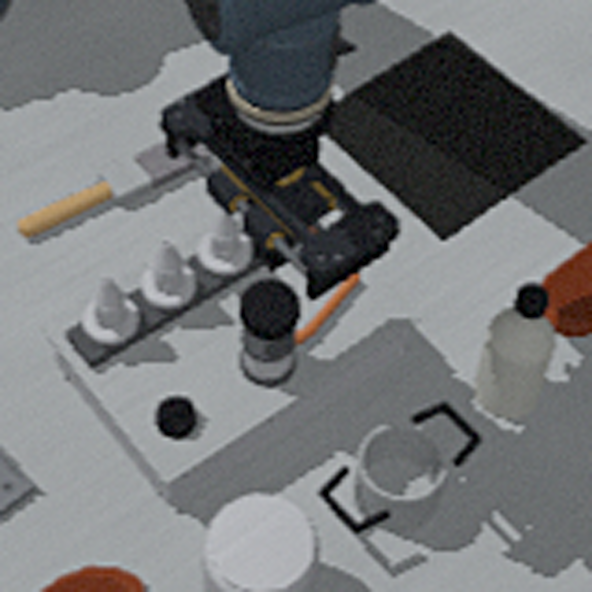

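```bash
python3 -m crank '[[-0.8,0.9,1.7,0,0,0,1],[0,0,1.5,0,0,0,1],[0,0,0,0,0,0,1],[0,0,0,0,0,0,1],[0,0,0,0,0,0,1]]'
python3 -c "
from h import *
o=robot.get_obs();print(o['position'],o['ft_force'],o['grip_width'])
for p in[(.6404,-.0163,.151),o['position']]:print((proj('scene',p)-[200,130])*3.7)
snap('wrist','w4.png',None,1.2)
print(proj('wrist',(.6404,-.0163,.151))*1.2)"
```

```text
time: 34.05
position: [0.6408, -0.0171, 0.2327]
tool_rot: [0.707, 0.707, 0.0, 0.0]
ft_force: [0.5, -0.4, 0.5]
grip_width: 0.0007
grip_force: 0.0
[ 0.64076975 -0.01711073  0.23265996] [ 0.49483684 -0.37691946  0.53724695] 0.0006569781786582026
[269.22599687 301.26103091]
[271.17247368 240.66744434]
[305.58398216 275.75969039]
```

View pics/w4.png

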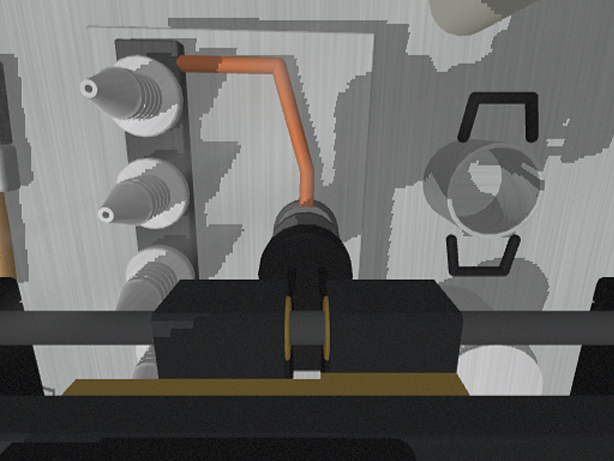

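The head is centred at about (305,272) under the closed fingertips, and all the nozzles are on. Press the plunger.

```bash
python3 -m crank '[[0,0,1.2,0,0,0,1],[0,0,1,0,0,0,1],[0,0,0,0,0,0,1],[0,0,0,0,0,0,1]]'; python3 -m crank '[[0,0,0.5,0,0,0,1],[0,0,0.5,0,0,0,1],[0,0,0.2,0,0,0,1],[0,0,0,0,0,0,1]]'; python3 -m crank '[[0,0,0.2,0,0,0,1],[0,0,0,0,0,0,1],[0,0,0,0,0,0,1]]'
```

```text
time: 34.6
position: [0.6414, -0.0173, 0.211]
tool_rot: [0.707, 0.707, 0.001, 0.001]
ft_force: [0.4, 0.3, 6.3]
grip_width: 0.0008
grip_force: 3.3
time: 35.1
position: [0.6415, -0.0173, 0.1997]
tool_rot: [0.707, 0.707, 0.001, 0.001]
ft_force: [-1.9, 0.7, 9.6]
grip_width: 0.0005
grip_force: 4.8
time: 35.48
position: [0.6414, -0.0172, 0.1991]
tool_rot: [0.707, 0.708, 0.001, 0.001]
ft_force: [-3.2, 0.5, 15.3]
grip_width: 0.0009
grip_force: 7.5
```

```bash
python3 -m crank '[[0,0,0.2,0,0,0,1],[0,0,0,0,0,0,1],[0,0,0,0,0,0,1]]'; python3 -m crank '[[0,0,-3,0,0,0,1],[0,0,-3.5,0,0,0,1],[0,0,-0.6,0,0,0,1],[-3,-3.5,0,0,0,0,0.35],[-3,-3.5,0,0,0,0,0.35]]';  python3 -m crank '[[-2.8,-3.4,0,0,0,0,0.35],[0,0,0,0,0,0,0.35],[0,0,0,0,0,0,0.35],[0,0,0,0,0,0,0.35],[0,0,0,0,0,0,0.35]]'
python3 -c "
from h import *
print(to([.536,-.1048,.164]),robot.get_obs()['position'])"
```

```text
time: 35.85
position: [0.6414, -0.0172, 0.199]
tool_rot: [0.707, 0.708, 0.001, 0.002]
ft_force: [-6.1, 0.6, 24.1]
grip_width: 0.0006
grip_force: 11.8
time: 36.48
position: [0.5691, -0.0772, 0.2635]
tool_rot: [0.706, 0.708, -0.001, -0.001]
ft_force: [0.1, -0.4, 0.3]
grip_width: 0.013
grip_force: 0.0
time: 37.1
position: [0.5372, -0.1046, 0.265]
tool_rot: [0.706, 0.708, 0.0, -0.0]
ft_force: [0.7, -0.4, -0.6]
grip_width: 0.0553
grip_force: 0.0
[-0.02130224 -0.12545771 10.09823012] [ 0.53724914 -0.1045916   0.26498238]
```

```bash
python3 -m crank '[[0,-0.1,5,0,0,0,0.35],[0,0,5.1,0,0,0,0.35],[0,0,0,0,0,0,0.35],[0,0,0,0,0,0,0.35],[0,0,0,0,0,0,0.35]]' 55; python3 -m crank '[[0,0,0,0,0,0,1],[0,0,0,0,0,0,1],[0,0,0,0,0,0,1],[0,0,0,0,0,0,1]]' 55;  python3 -m crank '[[0,0,-0.3,0,0,0,1],[0,0,-0.3,0,0,0,1],[0,0,-0.3,0,0,0,1],[0,0,0,0,0,0,1],[0,0,0,0,0,0,1]]'
```

```text
time: 37.72
position: [0.5371, -0.1056, 0.1665]
tool_rot: [0.707, 0.708, 0.001, 0.002]
ft_force: [0.3, -0.1, -0.3]
grip_width: 0.0561
grip_force: 0.0
time: 38.22
position: [0.5361, -0.1053, 0.1644]
tool_rot: [0.707, 0.707, 0.0, 0.001]
ft_force: [-1.1, -0.9, 1.8]
grip_width: 0.0254
grip_force: 55.0
time: 38.85
position: [0.5358, -0.1053, 0.1738]
tool_rot: [0.707, 0.707, 0.0, 0.0]
ft_force: [1.5, 0.5, 0.7]
grip_width: 0.0254
grip_force: 55.1
```

```bash
python3 -m crank '[[0,0,-4,0,0,0,1],[0,0,-3.6,0,0,0,1],[-5.7,0.1,0,0,0,0,1],[-5.7,0.1,0,0,0,0,1],[-5.7,0.1,0,0,0,0,1]]'; python3 -m crank '[[-5.7,0.1,0,0,0,0,1],[-5.7,0,0,0,0,0,1],[0,0,0,0,0,0,1],[0,0,5,0,0,0,1],[0,0,5,0,0,0,1]]';  python3 -m crank '[[0,0,4,0,0,0,1],[0,0,1.5,0,0,0,1],[0,0,0,0,0,0,1],[0,0,0,0,0,0,1],[0,0,0,0,0,0,1]]'
python3 -c "
from h import *
snap('top','t2.png',(330,165,450,270),5)
print(to([.54,-.39,.0865]),robot.get_obs()['position'])"
```

```text
time: 39.48
position: [0.538, -0.2773, 0.2493]
tool_rot: [0.707, 0.708, -0.0, -0.001]
ft_force: [0.5, -0.7, 0.0]
grip_width: 0.0252
grip_force: 55.1
time: 40.1
position: [0.5394, -0.3892, 0.1486]
tool_rot: [0.707, 0.708, 0.0, -0.0]
ft_force: [-0.0, 0.0, -0.7]
grip_width: 0.0262
grip_force: 55.1
time: 40.72
position: [0.5408, -0.3909, 0.0963]
tool_rot: [0.707, 0.708, -0.0, 0.002]
ft_force: [-0.2, -0.7, -1.0]
grip_width: 0.0257
grip_force: 55.1
[ 0.08715012 -0.0616198   0.95690379] [ 0.54059664 -0.39084993  0.09607222]
```

View pics/t2.png

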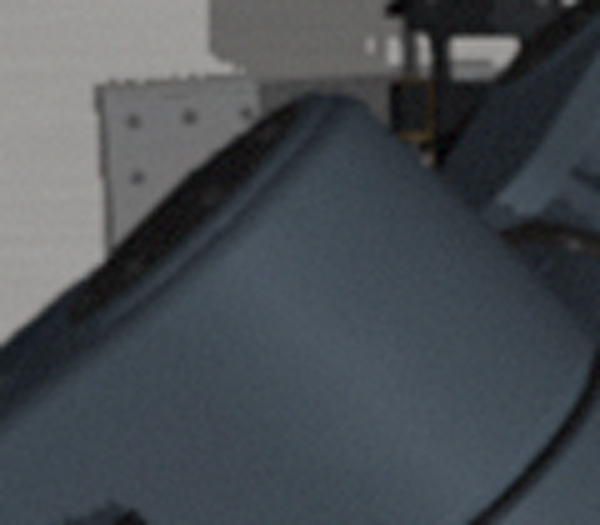

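The arm hides the tray from above here. Pose and forces look right, so I'll lower by touch.

```bash
python3 -m crank '[[0.1,0,0.6,0,0,0,1],[0,0,0.3,0,0,0,1],[0,0,0,0,0,0,1],[0,0,0,0,0,0,1]]'; python3 -m crank '[[0,0,0.1,0,0,0,1],[0,0,0,0,0,0,1]]'
```

```text
time: 41.28
position: [0.5399, -0.3891, 0.0864]
tool_rot: [0.707, 0.708, -0.0, -0.0]
ft_force: [-0.9, 1.0, 7.6]
grip_width: 0.0255
grip_force: 55.1
time: 41.52
position: [0.5399, -0.3891, 0.0864]
tool_rot: [0.707, 0.708, -0.0, -0.0]
ft_force: [-3.2, 3.1, 12.5]
grip_width: 0.0253
grip_force: 55.1
```

```bash
python3 -m crank '[[0,0,-0.2,0,0,0,1],[0,0,0,0,0,0,0.35],[0,0,0,0,0,0,0.35],[0,0,0,0,0,0,0.35],[0,0,0,0,0,0,0.35]]'; python3 -m crank '[[0,0,-5,0,0,0,0.35],[0,0,-6,0,0,0,0.35],[0,0,-6,0,0,0,0.35],[5.7,0,0,0,0,0,0.35],[5.7,0,0,0,0,0,0.35]]'; python3 -m crank '[[5.8,0,0,0,0,0,0.35],[5.8,-0.1,0,0,0,0,0.35],[5.7,-0.1,0,0,0,0,0.35],[5.7,-0.1,0,0,0,0,0.35],[0,0,0,0,0,0,0.35]]'; python3 -m crank '[[0,0,0,0,0,0,0.35],[0,0,0,0,0,0,0.35],[0,0,0,0,0,0,0.35]]'
python3 -c "
from h import *
snap('top','t3.png',(330,165,450,270),5)
print(to([.537,-.045,.164]),robot.get_obs()['position'])"
```

```text
time: 42.15
position: [0.5399, -0.3892, 0.086]
tool_rot: [0.707, 0.707, 0.0, -0.0]
ft_force: [0.0, -0.4, 0.3]
grip_width: 0.0537
grip_force: 0.0
time: 42.78
position: [0.5399, -0.2747, 0.2575]
tool_rot: [0.707, 0.707, 0.0, 0.001]
ft_force: [0.7, 0.8, -0.9]
grip_width: 0.0565
grip_force: 0.0
time: 43.4
position: [0.5355, -0.0413, 0.2562]
tool_rot: [0.705, 0.709, -0.0, -0.001]
ft_force: [0.1, -0.6, -1.3]
grip_width: 0.0569
grip_force: 0.0
time: 43.78
position: [0.5368, -0.0466, 0.2562]
tool_rot: [0.707, 0.707, -0.0, 0.0]
ft_force: [-0.0, 1.1, 0.1]
grip_width: 0.0571
grip_force: 0.0
[0.14650294 0.03091958 9.21656984] [ 0.53668729 -0.04645514  0.25616584]
```

View pics/t3.png

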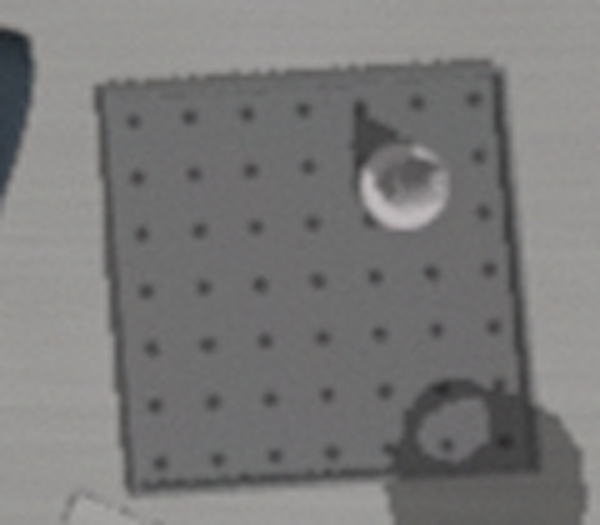

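The first nozzle stands upright in the tray at (405,185), and the dark ring is only a lamp shadow. Next, spigot 3.

```bash
python3 -m crank '[[0.1,0,4.6,0,0,0,0.35],[0,0,4.7,0,0,0,0.35],[0,0,0,0,0,0,0.35],[0,0,0,0,0,0,0.35],[0,0,0,0,0,0,0.35]]' 55; python3 -m crank '[[0,0,0,0,0,0,1],[0,0,0,0,0,0,1],[0,0,0,0,0,0,1],[0,0,0,0,0,0,1]]' 55;  python3 -m crank '[[0,0,-0.3,0,0,0,1],[0,0,-0.3,0,0,0,1],[0,0,-0.3,0,0,0,1],[0,0,0,0,0,0,1],[0,0,0,0,0,0,1]]'
```

```text
time: 44.45
position: [0.5377, -0.0447, 0.1652]
tool_rot: [0.707, 0.707, 0.001, 0.002]
ft_force: [0.2, 0.5, -0.3]
grip_width: 0.0565
grip_force: 0.0
time: 44.95
position: [0.5372, -0.0442, 0.1635]
tool_rot: [0.707, 0.707, 0.001, 0.001]
ft_force: [-0.2, -0.0, 0.1]
grip_width: 0.026
grip_force: 55.0
time: 45.58
position: [0.5367, -0.0443, 0.1727]
tool_rot: [0.707, 0.707, 0.0, 0.0]
ft_force: [1.1, 0.8, 0.7]
grip_width: 0.0257
grip_force: 55.0
```

```bash
python3 -m crank '[[0,0,-4,0,0,0,1],[0,0,-4,0,0,0,1],[-5.7,-1.5,0,0,0,0,1],[-5.7,-1.5,0,0,0,0,1],[-5.8,-1.5,0,0,0,0,1]]'; python3 -m crank '[[-5.8,-1.5,0,0,0,0,1],[-5.8,-1.5,0,0,0,0,1],[-5.8,-1.2,0,0,0,0,1],[0,0,5,0,0,0,1],[0,0,5,0,0,0,1]]';  python3 -m crank '[[0,0,4,0,0,0,1],[0,0,1.6,0,0,0,1],[0,0,0,0,0,0,1],[0,0,0,0,0,0,1],[0,0,0,0,0,0,1]]'
python3 -c "
from h import *
print(to([.45,-.39,.0857]),robot.get_obs()['position'])"
```

```text
time: 46.2
position: [0.4902, -0.2171, 0.2521]
tool_rot: [0.706, 0.708, -0.0, -0.001]
ft_force: [0.9, 0.1, -0.5]
grip_width: 0.0258
grip_force: 55.0
time: 46.82
position: [0.4487, -0.3911, 0.1513]
tool_rot: [0.707, 0.707, -0.0, -0.0]
ft_force: [-0.8, 0.3, -0.6]
grip_width: 0.026
grip_force: 55.0
time: 47.45
position: [0.4506, -0.391, 0.098]
tool_rot: [0.707, 0.708, -0.0, 0.002]
ft_force: [0.3, 0.2, 0.1]
grip_width: 0.0258
grip_force: 55.0
[ 0.10721117 -0.06341149  1.23263325] [ 0.45061066 -0.39103901  0.09803035]
```

```bash
python3 -m crank '[[0,0,0.7,0,0,0,1],[0,0,0.5,0,0,0,1],[0,0,0,0,0,0,1],[0,0,0,0,0,0,1]]'; python3 -m crank '[[0,0,0.1,0,0,0,1],[0,0,0,0,0,0,1]]'
```

```text
time: 47.95
position: [0.45, -0.3904, 0.0845]
tool_rot: [0.707, 0.707, -0.0, 0.0]
ft_force: [-0.6, 0.2, 4.5]
grip_width: 0.0257
grip_force: 55.0
time: 48.2
position: [0.45, -0.3903, 0.0845]
tool_rot: [0.707, 0.708, -0.0, 0.0]
ft_force: [-0.9, 2.3, 10.2]
grip_width: 0.0259
grip_force: 55.0
```

```bash
python3 -m crank '[[0,0,-0.2,0,0,0,1],[0,0,0,0,0,0,0.35],[0,0,0,0,0,0,0.35],[0,0,0,0,0,0,0.35],[0,0,0,0,0,0,0.35]]'; python3 -m crank '[[0,0,-5,0,0,0,0.35],[0,0,-6,0,0,0,0.35],[0,0,-6,0,0,0,0.35],[5.8,1.2,0,0,0,0,0.35],[5.8,1.2,0,0,0,0,0.35]]'; python3 -m crank '[[5.8,1.3,0,0,0,0,0.35],[5.8,1.3,0,0,0,0,0.35],[5.8,1.3,0,0,0,0,0.35],[5.8,1.3,0,0,0,0,0.35],[5.8,1.2,0,0,0,0,0.35]]'; python3 -m crank '[[0,0,0,0,0,0,0.35],[0,0,0,0,0,0,0.35],[0,0,0,0,0,0,0.35],[0,0,0,0,0,0,0.35]]'
python3 -c "
from h import *
print(to([.5378,.0152,.1635]),robot.get_obs()['position'])"
```

```text
time: 48.82
position: [0.4499, -0.3903, 0.0851]
tool_rot: [0.707, 0.707, 0.0, -0.0]
ft_force: [-0.1, 0.4, 0.7]
grip_width: 0.0539
grip_force: 0.0
time: 49.45
position: [0.4741, -0.2738, 0.2565]
tool_rot: [0.708, 0.707, 0.0, 0.001]
ft_force: [0.4, 1.1, -0.6]
grip_width: 0.0565
grip_force: 0.0
time: 50.08
position: [0.5378, 0.0177, 0.2554]
tool_rot: [0.707, 0.707, 0.0, 0.0]
ft_force: [0.7, -1.2, 0.2]
grip_width: 0.0568
grip_force: 0.0
time: 50.58
position: [0.5375, 0.0143, 0.2552]
tool_rot: [0.708, 0.707, -0.0, -0.0]
ft_force: [0.1, -0.4, 1.1]
grip_width: 0.0563
grip_force: 0.0
[0.08955615 0.03567202 9.17355624] [0.53745308 0.01431564 0.25523571]
```

```bash
python3 -m crank '[[0.1,0,4.6,0,0,0,0.35],[0,0,4.5,0,0,0,0.35],[0,0,0,0,0,0,0.35],[0,0,0,0,0,0,0.35],[0,0,0,0,0,0,0.35]]' 55; python3 -m crank '[[0,0,0,0,0,0,1],[0,0,0,0,0,0,1],[0,0,0,0,0,0,1],[0,0,0,0,0,0,1]]' 55;  python3 -m crank '[[0,0,-0.3,0,0,0,1],[0,0,-0.3,0,0,0,1],[0,0,-0.3,0,0,0,1],[0,0,0,0,0,0,1],[0,0,0,0,0,0,1]]'
```

```text
time: 51.2
position: [0.5386, 0.0164, 0.1661]
tool_rot: [0.707, 0.707, 0.001, 0.001]
ft_force: [-0.3, -0.1, 0.4]
grip_width: 0.0564
grip_force: 0.0
time: 51.7
position: [0.5384, 0.0168, 0.1645]
tool_rot: [0.707, 0.707, 0.001, 0.001]
ft_force: [2.2, 0.0, -0.6]
grip_width: 0.0261
grip_force: 55.4
time: 52.32
position: [0.5378, 0.0168, 0.1738]
tool_rot: [0.707, 0.707, 0.0, 0.0]
ft_force: [2.6, 1.5, 2.0]
grip_width: 0.026
grip_force: 55.4
```

```bash
python3 -m crank '[[0,0,-4,0,0,0,1],[0,0,-4,0,0,0,1],[-5.2,0.1,0,0,0,0,1],[-5.3,0.1,0,0,0,0,1],[-5.3,0,0,0,0,0,1]]'; python3 -m crank '[[-5.3,0,0,0,0,0,1],[-5.3,0,0,0,0,0,1],[-5.3,0,0,0,0,0,1],[0,0,5,0,0,0,1],[0,0,5,0,0,0,1]]';  python3 -m crank '[[0,0,4,0,0,0,1],[0,0,1.6,0,0,0,1],[0,0,0,0,0,0,1],[0,0,0,0,0,0,1],[0,0,0,0,0,0,1]]'
python3 -c "
from h import *
print(to([.54,-.30,.0865]),robot.get_obs()['position'])"
```

```text
time: 52.95
position: [0.5381, -0.1421, 0.2529]
tool_rot: [0.706, 0.708, -0.001, -0.002]
ft_force: [0.1, 0.0, -0.9]
grip_width: 0.0259
grip_force: 55.4
time: 53.58
position: [0.5384, -0.3008, 0.1521]
tool_rot: [0.707, 0.707, -0.0, -0.001]
ft_force: [0.7, 0.1, -0.3]
grip_width: 0.0258
grip_force: 55.4
time: 54.2
position: [0.5406, -0.3008, 0.0991]
tool_rot: [0.707, 0.708, 0.0, 0.002]
ft_force: [-0.3, 0.7, 0.7]
grip_width: 0.0257
grip_force: 55.4
[ 0.0797078  -0.06793066  1.25987514] [ 0.54064937 -0.30076972  0.09910203]
```

```bash
python3 -m crank '[[0,0,0.7,0,0,0,1],[0,0,0.5,0,0,0,1],[0,0,0,0,0,0,1],[0,0,0,0,0,0,1]]'; python3 -m crank '[[0,0,0.1,0,0,0,1],[0,0,0,0,0,0,1]]'
```

```text
time: 54.7
position: [0.54, -0.3002, 0.086]
tool_rot: [0.707, 0.708, 0.0, 0.0]
ft_force: [-1.2, 0.5, 6.2]
grip_width: 0.0259
grip_force: 55.5
time: 54.95
position: [0.54, -0.3003, 0.086]
tool_rot: [0.707, 0.708, -0.0, 0.0]
ft_force: [-2.5, 1.2, 11.7]
grip_width: 0.026
grip_force: 55.6
```

```bash
python3 -m crank '[[0,0,-0.2,0,0,0,1],[0,0,0,0,0,0,0.35],[0,0,0,0,0,0,0.35],[0,0,0,0,0,0,0.35],[0,0,0,0,0,0,0.35]]'; python3 -m crank '[[0,0,-5,0,0,0,0.35],[0,0,-6,0,0,0,0.35],[0,0,-6,0,0,0,0.35],[5.4,0,0,0,0,0,0.35],[5.4,0,0,0,0,0,0.35]]'; python3 -m crank '[[5.4,0,0,0,0,0,0.35],[5.4,0,0,0,0,0,0.35],[5.4,0,0,0,0,0,0.35],[5.4,0,0,0,0,0,0.35],[5.2,0,0,0,0,0,0.35]]'; python3 -m crank '[[0,0,0,0,0,0,0.35],[0,0,0,0,0,0,0.35],[0,0,0,0,0,0,0.35],[0,0,0,0,0,0,0.35]]'
python3 -c "
from h import *
print(to([.5392,.0755,.164]),robot.get_obs()['position'])"
```

```text
time: 55.58
position: [0.5398, -0.3002, 0.086]
tool_rot: [0.707, 0.707, -0.0, -0.0]
ft_force: [0.7, 0.3, -1.1]
grip_width: 0.0542
grip_force: 0.0
time: 56.2
position: [0.5399, -0.1917, 0.2575]
tool_rot: [0.707, 0.707, 0.0, 0.001]
ft_force: [0.7, 0.1, -0.9]
grip_width: 0.0564
grip_force: 0.0
time: 56.82
position: [0.5392, 0.0776, 0.2563]
tool_rot: [0.707, 0.707, 0.0, 0.0]
ft_force: [0.8, 0.1, -0.2]
grip_width: 0.0565
grip_force: 0.0
time: 57.32
position: [0.5397, 0.0744, 0.2562]
tool_rot: [0.708, 0.707, -0.0, 0.0]
ft_force: [-0.5, 0.3, 0.5]
grip_width: 0.0568
grip_force: 0.0
[ 0.10781904 -0.04502102  9.22228921] [0.53965013 0.07443424 0.25622304]
```

```bash
python3 -m crank '[[0,0,4.6,0,0,0,0.35],[0,0,4.6,0,0,0,0.35],[0,0,0,0,0,0,0.35],[0,0,0,0,0,0,0.35],[0,0,0,0,0,0,0.35]]' 55; python3 -m crank '[[0,0,0,0,0,0,1],[0,0,0,0,0,0,1],[0,0,0,0,0,0,1],[0,0,0,0,0,0,1]]' 55;  python3 -m crank '[[0,0,-0.3,0,0,0,1],[0,0,-0.3,0,0,0,1],[0,0,-0.3,0,0,0,1],[0,0,0,0,0,0,1],[0,0,0,0,0,0,1]]'
```

```text
time: 57.95
position: [0.5407, 0.0755, 0.1662]
tool_rot: [0.707, 0.707, 0.001, 0.001]
ft_force: [-0.5, -0.5, 0.6]
grip_width: 0.0567
grip_force: 0.0
time: 58.45
position: [0.5398, 0.0758, 0.1644]
tool_rot: [0.707, 0.707, 0.0, 0.0]
ft_force: [-1.0, 0.5, 1.2]
grip_width: 0.0262
grip_force: 55.8
time: 59.08
position: [0.5395, 0.0758, 0.1736]
tool_rot: [0.707, 0.707, 0.0, 0.0]
ft_force: [0.6, 0.7, 0.2]
grip_width: 0.0258
grip_force: 55.8
```

```bash
python3 -m crank '[[0,0,-4,0,0,0,1],[0,0,-4,0,0,0,1],[-5.4,-1.3,0,0,0,0,1],[-5.4,-1.3,0,0,0,0,1],[-5.4,-1.3,0,0,0,0,1]]'; python3 -m crank '[[-5.4,-1.3,0,0,0,0,1],[-5.4,-1.3,0,0,0,0,1],[-5.4,-1.3,0,0,0,0,1],[-5.2,-1.1,0,0,0,0,1],[0,0,5,0,0,0,1]]';  python3 -m crank '[[0,0,5,0,0,0,1],[0,0,4,0,0,0,1],[0,0,1.6,0,0,0,1],[0,0,0,0,0,0,1],[0,0,0,0,0,0,1]]';  python3 -m crank '[[0,0,0,0,0,0,1]]'
python3 -c "
from h import *
print(to([.45,-.30,.0865]),robot.get_obs()['position'])"
```

```text
time: 59.7
position: [0.4996, -0.0873, 0.2533]
tool_rot: [0.706, 0.708, -0.0, -0.0]
ft_force: [0.5, 0.7, 0.5]
grip_width: 0.0261
grip_force: 55.8
time: 60.32
position: [0.4524, -0.3068, 0.206]
tool_rot: [0.708, 0.706, -0.0, 0.006]
ft_force: [-0.8, 1.0, -1.7]
grip_width: 0.0259
grip_force: 55.8
time: 60.95
position: [0.4516, -0.3009, 0.0986]
tool_rot: [0.707, 0.708, -0.0, 0.001]
ft_force: [0.4, -1.3, -0.5]
grip_width: 0.0257
grip_force: 55.8
time: 61.08
position: [0.4516, -0.3009, 0.0988]
tool_rot: [0.707, 0.708, -0.0, 0.002]
ft_force: [0.5, -0.2, -0.3]
grip_width: 0.0259
grip_force: 55.8
[ 0.0902243  -0.15758789  1.23088741] [ 0.45155032 -0.30087273  0.09881425]
```

```bash
python3 -m crank '[[0,0,0.7,0,0,0,1],[0,0,0.5,0,0,0,1],[0,0,0,0,0,0,1],[0,0,0,0,0,0,1]]'; python3 -m crank '[[0,0,0.1,0,0,0,1],[0,0,0,0,0,0,1]]'
```

```text
time: 61.58
position: [0.451, -0.3004, 0.0858]
tool_rot: [0.707, 0.707, -0.0, 0.0]
ft_force: [-0.4, 1.5, 5.2]
grip_width: 0.0259
grip_force: 55.9
time: 61.82
position: [0.451, -0.3004, 0.0858]
tool_rot: [0.707, 0.708, -0.0, 0.0]
ft_force: [-2.4, 1.1, 12.8]
grip_width: 0.0256
grip_force: 56.0
```

Release, retreat and check from above.

```bash
python3 -m crank '[[0,0,-0.2,0,0,0,1],[0,0,0,0,0,0,0.35],[0,0,0,0,0,0,0.35],[0,0,0,0,0,0,0.35],[0,0,0,0,0,0,0.35]]'; python3 -m crank '[[0,0,-5,0,0,0,0.35],[0,0,-6,0,0,0,0.35],[0,0,-6,0,0,0,0.35],[5.8,1.2,0,0,0,0,0.35],[5.8,1.2,0,0,0,0,0.35]]'; python3 -m crank '[[5.8,0,0,0,0,0,0.35],[5.8,0,0,0,0,0,0.35],[5.8,0,0,0,0,0,0.35],[5.8,0,0,0,0,0,0.35],[5.8,0,0,0,0,0,0.35]]'; python3 -m crank '[[5.8,0,0,0,0,0,0.35],[5.8,0,0,0,0,0,0.35],[5.8,0,0,0,0,0,0.35],[0,0,0,0,0,0,0.35],[0,0,0,0,0,0,0.35]]'
python3 -c "
from h import *
snap('top','t4.png',None,1.56)"
```

```text
time: 62.45
position: [0.4508, -0.3003, 0.0861]
tool_rot: [0.707, 0.707, 0.0, -0.0]
ft_force: [0.2, -0.2, 0.4]
grip_width: 0.0537
grip_force: 0.0
time: 63.08
position: [0.4751, -0.1838, 0.2574]
tool_rot: [0.708, 0.707, 0.0, 0.001]
ft_force: [0.6, 0.9, 0.1]
grip_width: 0.057
grip_force: 0.0
time: 63.7
position: [0.4742, 0.1075, 0.2563]
tool_rot: [0.707, 0.707, 0.0, 0.0]
ft_force: [0.8, -0.0, 0.2]
grip_width: 0.0566
grip_force: 0.0
time: 64.32
position: [0.4737, 0.2795, 0.2559]
tool_rot: [0.706, 0.708, -0.001, -0.0]
ft_force: [-0.5, -0.8, -0.2]
grip_width: 0.0567
grip_force: 0.0
```

View pics/t4.png

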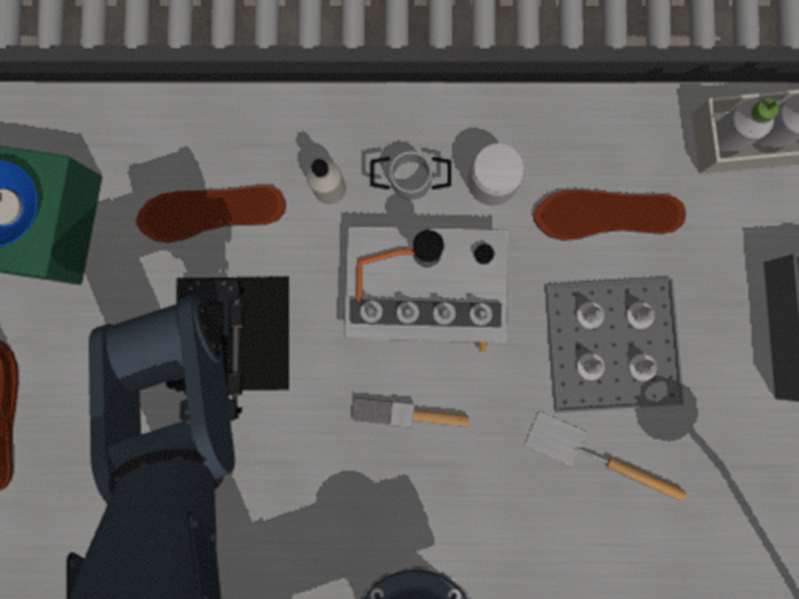

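All four nozzles stand in the tray at (591,314), (641,314), (591,366) and (643,366). The spigots are bare and everything else is where it was.

```bash
python3 -c "
from h import *
print(ticket.hand_in())"
```

```text
the job is handed in; nothing more can be done
None
```

I pressed all four nozzles home on the spigots, pushed the plunger to its stop and let it up, then stood the nozzles upright in the drip tray; the job is handed in, with no verdict shown.

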